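# Take the used filter out of the milling unit's coolant tank

### The job

Squeeze the two opposed buttons of the catch on the coolant tank together so that the filter lid springs ajar, then swing the lid up past upright and leave it open. Draw the filter out by its grip, keep it upright while you carry it, and stand it upright on the floor of the steel drip tray next to the beaker without dropping it. Leave the beaker, the bottle and the bur block where they are.

Things in the scene. Friction and masses are not known exactly. Their poses are not given: they have to be found in the camera images.
- tank: Coolant tank of a dental milling unit: fixed white box, 180 mm (its x) by 250 mm (its y), flat top 110 mm above the bench. Origin at the centre of its underside, z up. On top, from the -y end to the +y end: hinge, grey domed lid over the filter well, black catch, then a low filler cap (44 mm wide, 16 high, at x 0, y 96) between two hose nipples (26 wide, 34 high, at x -55 and 55, y 92).
- catch (a point): Midway between the catch's two buttons, 28 mm above the tank's top, at tank x 0, y 34 mm; axes as the tank's. The catch is a black block 28 mm (x) by 26 mm (y), 44 mm high. A grey button sticks out of it to -x and one to +x; each face is 20 mm wide (y), 26 mm high. The faces are 58 mm apart when free, 36 mm when both are home. The tank's top beside the buttons is bare.
- button_a (a joint): Travel of the button on the catch's -x side, m: 0 free, 0.011 pressed home (towards +x). Spring: 2.7 N at the start, 6 N at the end; it springs back when let go.
- button_b (a joint): Travel of the button on the catch's +x side, m: 0 free, 0.011 pressed home (towards -x). Spring as button_a. The lid's tongue is let go only while BOTH buttons are in by more than about 4 mm at once; either one alone still holds the lid.
- lid (a joint): Lid angle, rad: 0 shut, 1.57 upright, 1.9 at the stop (leaning 20 degrees outward over the tank's -y end). Once the catch lets go, a leaf spring lifts the lid to about 0.6 within half a second; from there it must be pushed. The stiff hinge holds it where it is left; 2 N on the lip moves it. At the stop it stands up to 250 mm above the bench and 80 mm out beyond the hinge.
- lid_hinge (a point): Middle of the lid's hinge line, which runs along the tank's x at tank y -112 mm, z 112 mm; axes as the tank's. The opening lid's lip swings up and over towards the tank's -y end.
- lid_lip (a point): Middle of the lid's free edge, 126 mm from the hinge line; y from hinge to lip, z out of the lid's top. The lid is a hollow grey dome 116 mm wide (x), 38 mm high, its front wall 116 mm from the hinge. The lip along its foot is 5 mm thick, 10 mm deep, as wide as the lid. A steel tongue 12 mm wide at the middle reaches 24 mm beyond the lip, into the catch.
- well_floor (a point): Centre of the filter well's floor, 20 mm above the bench, at tank x 0, y -50 mm. The well under the lid is square, 93 mm inside each way, and open at the tank's top (90 mm above this floor).
- filter_center (a point): Centre of the filter, 60 mm above its underside, z up its axis; 120 mm tall, 0.18 to 0.37 kg. Pleated body 66 mm across, 72 mm flange whose top is 18 mm above this point, then a flat upright grip 48 mm long (filter's x), 14 mm thick (filter's y), 42 mm high, its middle 39 mm above this point. It stands loose in the well; the grip's top is 30 mm above the tank's top. Its yaw varies.
- tray_in (a point): Centre of the inner floor of the fixed steel drip tray, 5 mm above the bench. The tray is 190 mm (x) by 150 mm (y), 24 mm high, its walls and floor 5 mm thick; inner floor 180 by 140 mm. A beaker stands in its +x half, the -x half is free. The tray may be turned any way round.
- beaker_center (a point): Centre of a steel beaker, 54 mm wide and 60 mm high, standing in the tray. Leave it.
- bottle_center (a point): Centre of a white bottle, 60 mm wide and 165 mm high, standing on the bench 20 to 35 mm beyond the tank's +y end. Leave it.
- bur_block_center (a point): Centre of an aluminium block of burs, 70 by 110 mm and 46 mm high with its burs, on the bench some 20 to 30 mm beyond the tank's +x side. Leave it.

How it is judged:
By the outcome, as a careful person would: the job done as asked, in the order asked, and still so for the second after the job is handed in, with the robot touching nothing.
It also fails if it takes over 67 s, if anything falls off the work surface, if the arm or the gripper's body presses on something with over 40 N, if the wrist force passes 120 N, or if a joint passes its speed limit or range.

### The arm

A 6-joint arm with a two-finger parallel gripper is mounted at the origin on the work surface. World frame = base frame: x ahead of the robot, y to its left, z up, the work surface at z = 0. Lengths are in m, angles in degrees, forces in N, time in s.
With the tool pointing down it reaches from about 0.375 to 0.9 m from the base axis. Payload 3.1 kg.
Tool frame: the origin (TCP) lies on the centre line of the jaws, within the pads' length; the fingertips stand 8 mm ahead of it and the grasp point (between the pads) lies 11 mm behind it; z points along the fingers, y is the direction in which the jaws open and shut (so a half turn about z gives the same grasp; the last joint's range is limited). The gripper opens to 87 mm and grips with 3 to 60 N. Pads are 19 mm wide; open, the fingers measure 117 mm over their backs; the gripper's body (75 mm by 190 mm) begins 51 mm behind the grasp point.
Start: joints at [59.272, 30.224, 82.088, -0, 67.689, -10.227], TCP at [0.219, 0.585, 0.231] pointing down, gripper open.
Joint ranges: [-176.69, 176.69], [-43.24, 126.21], [12.49, 139.97], [-82, 262], [0, 151.66], [-163.58, 163.58]. Speed limits (degrees/s): [159.86, 159.86, 180, 180, 180, 180].

### API

Orientations are given as a 3x3 rotation matrix whose columns are the frame's x, y, z axes.
In Python, from rig import * gives the robot as it stands. The module is installed in compiled form; this text tells all that it offers.
- The arm moves only by the tool arm_command, never from a script. Its argument "commands" is a list of rows, each an object with "translation": the shift along the tool's x, y, z scaled (see below), a list of three; "dr": the turn, a rotation vector about the tool's x, y, z scaled (see below), a list of three; "jaw": the closure, from 0 (fully open) to 1 (shut). In form: [{"translation": [x, y, z], "dr": [ax, ay, az], "jaw": jaw}, ...]. A call has 1 to 12 rows; each row shifts and turns the commanded pose from where the row before left it, along the tool's axes as they then stand; what a row does not reach is not made up. The controller multiplies each number of a shift by 25 mm and each number of a turn by 6 degrees. A row lasts 1/12 s, in which the tool goes at most 41.7 mm and 7.16 degrees, less where a joint would pass 70% of its speed; a pose out of reach is approached as far as the arm can. A call with a number of a shift or a turn outside -1 to 1 is refused whole. A call with a gripper value outside its range is refused whole. The fingers move at their own pace and stop on an object; the grip force is fixed at half the most. Time passes only in rows, so rows that do not move let the fingers close. It gives the time, the measured TCP pose, the force and the opening at its end, in the units of the state.
- read_state(): the state, without advancing time (a new reading comes with each control period).
- capture(name): name is "scene" or "side" or "wrist"; returns (picture, depth): 480x640x3 uint8, red, green, blue; 480x640 float32, m along the optical axis (not along the pixel's ray), 0 where there is no reading.
- camera_model(name): a dict with "intrinsics" (3x3 intrinsics, pixels), "k1" (the pictures are not rectified: a ray, as slopes to the right and down, at radius r is drawn at 1 + k1 r^2 times it, then the intrinsics apply), "pose" (4x4, takes a point from camera to world coordinates); the wrist camera has in their place "mount" (4x4, takes a point from camera to tool coordinates, whose origin is the TCP and whose axes are the flange's). Camera axes: x right, y down, z forward; pixel columns grow to the right and rows downward; lengths in m; the calibration is good to about 2 mm. A picture is of the moment at which its call begins: read the wrist's pose just before it. camera_model takes no time and is no camera call.
- hand_in(): hands the job in, once; it reports no verdict.
The state is a dict: "time_s": time; "joint_positions": joint angles; "qvel": joint speeds; "tau": joint torques, N m; "position": TCP position; "tcp_rot": TCP orientation; "force": force on the tool from outside, world axes, zero at the start; "moment": the same for the moment, N m; "opening": opening from 0.0 (shut) to 1.0 (fully open).
Only numpy, scipy, OpenCV 4.12 (cv2) and the standard library are available. Lean on these libraries where they do the work, as an engineer would, in place of code of your own. Each camera call takes 0.05 s, during which the arm holds its last target.

## Working session

There is one attempt and no reset: what is moved stays moved. The work goes in short steps, Python scripts to look and compute and a tool call to move; the robot and the scene stay as the last step left them, time stands still between calls to the robot, and variables do not carry over. Pictures are saved under pics/ and viewed, and the job is handed in when it is done.

Besides the shell and the picture viewer there is one more tool, called after ">>>" as name(argument=value, ...) on one line, values as JSON. arm_command: Moves the arm, as the interface text tells. Its arguments: {"type":"object","properties":{"commands":{"type":"array"}},"required":["commands"]}

```bash
ls; mkdir -p pics; cat > h.py <<'E'
from rig import *
import numpy as np, cv2
E
python3 - <<'E'
from h import *
s=read_state();print(s)
np.set_printoptions(precision=4,suppress=True)
for n in ['scene','side','wrist']:
    print(n,camera_model(n))
    p,d=capture(n); cv2.imwrite(f'pics/{n}0.png',p[:,:,::-1]); np.savez(f'{n}0.npz',p=p,d=d)
print(read_state()['time_s'])
E
```

```text
pics
{'time_s': 0.0, 'joint_positions': array([ 5.92732503e+01,  3.02790433e+01,  8.21562031e+01, -1.67701546e-03,
        6.76882317e+01, -1.02279467e+01]), 'qvel': array([ 0.08258239, -0.03046256,  0.10143871, -0.01510751, -0.11202057,
       -0.01462858]), 'tau': array([ 1.30752604e-03, -4.40028727e+01, -1.76593101e+01,  6.33817725e-02,
        5.79895510e-02, -1.52559260e-04]), 'position': array([0.21848497, 0.58480865, 0.2295718 ]), 'tcp_rot': array([[-9.36683215e-01,  3.50176232e-01, -1.07785801e-03],
       [ 3.50177710e-01,  9.36681423e-01, -1.86638686e-03],
       [ 3.56045258e-04, -2.12565510e-03, -9.99997677e-01]]), 'force': array([-0.09948381,  0.06859235,  0.5791667 ]), 'moment': array([0.00038338, 0.01087914, 0.01031598]), 'opening': 1.0003244874545636}
scene {'intrinsics': array([[621.8431,   0.    , 334.6701],
       [  0.    , 621.8431, 248.6636],
       [  0.    ,   0.    ,   1.    ]]), 'k1': -0.0025902639897835422, 'pose': array([[-0.824 ,  0.4768, -0.3061,  1.0272],
       [ 0.5666,  0.6882, -0.4531,  0.67  ],
       [-0.0054, -0.5468, -0.8373,  1.298 ],
       [ 0.    ,  0.    ,  0.    ,  1.    ]])}
side {'intrinsics': array([[579.5673,   0.    , 323.6422],
       [  0.    , 579.5673, 233.8207],
       [  0.    ,   0.    ,   1.    ]]), 'k1': -0.1504638331676515, 'pose': array([[ 0.9984, -0.049 ,  0.0272,  0.5566],
       [-0.0546, -0.7435,  0.6665, -0.8122],
       [-0.0124, -0.667 , -0.745 ,  1.0276],
       [ 0.    ,  0.    ,  0.    ,  1.    ]])}
wrist {'intrinsics': array([[335.3469,   0.    , 314.3364],
       [  0.    , 335.3469, 244.4945],
       [  0.    ,   0.    ,   1.    ]]), 'k1': -0.05020210797558921, 'mount': array([[-0.0007, -0.9659, -0.2587,  0.0705],
       [ 1.    , -0.0007, -0.0001, -0.0008],
       [-0.0001, -0.2587,  0.966 , -0.1544],
       [ 0.    ,  0.    ,  0.    ,  1.    ]])}
0.15
```

View pics/scene0.png

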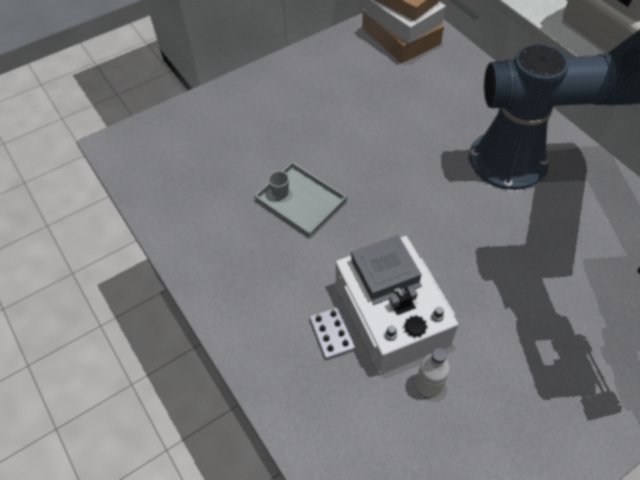

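View pics/side0.png

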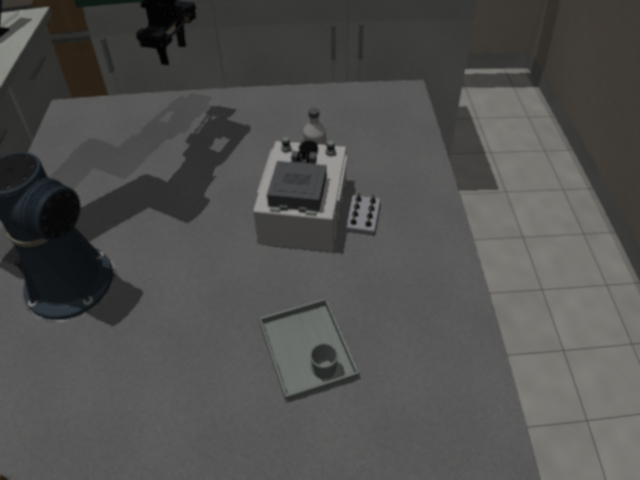

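View pics/wrist0.png

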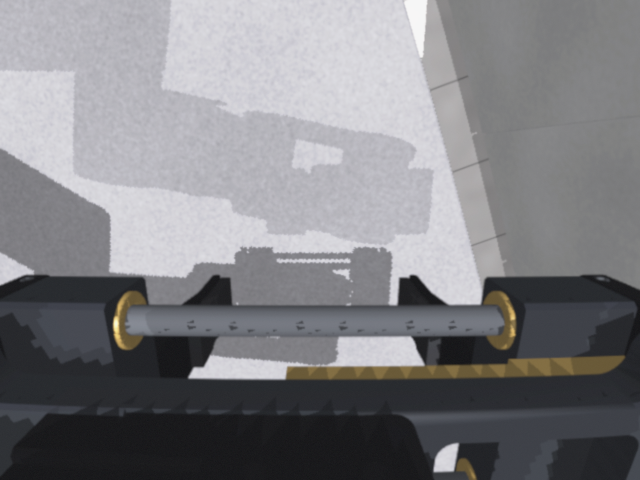

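Scene view: tank top around (395,290), lid at (385,265), catch (403,298), tray (300,200) with beaker (279,184), bottle (432,375), bur block (332,332). In the side view the tank is at (305,185) and the tray at (308,350). The wrist view shows only bench.

```bash
cat >> h.py <<'E'
np.set_printoptions(precision=4,suppress=True)
def rays(cm,uv):
    K=cm['intrinsics'];k1=cm['k1']
    D=np.array([k1,0,0,0,0],float)
    return cv2.undistortPoints(np.asarray(uv,float).reshape(-1,1,2),K,D).reshape(-1,2)
def pose(name,st=None):
    cm=camera_model(name)
    if name!='wrist': return cm,cm['pose']
    T=np.eye(4);T[:3,:3]=st['tcp_rot'];T[:3,3]=st['position']
    return cm,T@cm['mount']
def cloud(name,d,st=None):
    cm,P=pose(name,st)
    v,u=np.mgrid[0:480,0:640]
    r=rays(cm,np.stack([u.ravel(),v.ravel()],1).astype(float))
    z=d.ravel();X=np.c_[r*z[:,None],z]
    W=X@P[:3,:3].T+P[:3,3]; W[z==0]=np.nan
    return W.reshape(480,640,3)
def onplane(name,uv,h,st=None):
    cm,P=pose(name,st)
    r=rays(cm,uv);d=np.c_[r,np.ones(len(r))]@P[:3,:3].T;o=P[:3,3]
    return o+d*((h-o[2])/d[:,2])[:,None]
E
python3 - <<'E'
from h import *
for n in ['scene','side']:
    f=np.load(n+'0.npz');W=cloud(n,f['d']);p=f['p'];hsv=cv2.cvtColor(p,cv2.COLOR_RGB2HSV)
    z=W[:,:,2]
    bx=(W[:,:,0]>.3)&(W[:,:,0]<1.2)&(abs(W[:,:,1])<.8)
    for nm,m in [('top',bx&(z>.100)&(z<.118)),('tank',bx&(z>.08)&(z<.118)),('lidtop',bx&(z>.142)&(z<.16))]:
        m=cv2.morphologyEx(m.astype(np.uint8),cv2.MORPH_OPEN,np.ones((2,2)))
        k,l,s,c=cv2.connectedComponentsWithStats(m)
        for i in range(1,k):
            if s[i,4]>60:
                q=W[l==i];r=cv2.minAreaRect(q[:,:2].astype(np.float32)*1000)
                print(n,nm,s[i],np.median(q,0),r)
    # tray
    m=bx&(z>.0035)&(z<.04)
    m=m.astype(np.uint8);k,l,s,c=cv2.connectedComponentsWithStats(m)
    for i in range(1,k):
        if s[i,4]>200:
            q=W[l==i];print(n,'low',s[i],np.median(q,0),cv2.minAreaRect(q[:,:2].astype(np.float32)*1000))
    b=p[300:470,100:250]; print('benchz',np.nanmedian(z[bx&(abs(z)<.02)]))
E
```

```text
scene top [ 336  237  123  120 4742] [nan nan nan] ((472.61468505859375, 215.498291015625), (352.4031677246094, 162.97222900390625), 38.938568115234375)
scene top [422 355  29  27 274] [0.6012 0.3876 0.1092] ((573.0455322265625, 384.2348327636719), (53.77623748779297, 86.271240234375), 69.76287841796875)
scene tank [ 336  237  123  124 5119] [nan nan nan] ((470.4263916015625, 228.47149658203125), (372.88177490234375, 155.84967041015625), 41.57910919189453)
scene tank [420 355  31  31 403] [0.6025 0.3901 0.1049] ((573.5535278320312, 384.2644348144531), (54.183231353759766, 87.20415496826172), 69.76287841796875)
scene lidtop [ 352  236   70   59 2486] [nan nan nan] ((527.76123046875, 135.44537353515625), (130.49085998535156, 133.58706665039062), 78.19723510742188)
scene lidtop [390 288  29  19 288] [nan nan nan] ((544.1631469726562, 230.13873291015625), (75.33711242675781, 30.62647247314453), 17.21078109741211)
scene low [ 251  155  101   86 3409] [ 0.5339 -0.2001  0.0085] ((542.024658203125, -217.5947265625), (215.33058166503906, 244.94842529296875), 13.935551643371582)
scene low [ 30
[... 1043 characters left out ...]
 92.24483489990234), 41.971370697021484)
side low [ 345  194   35   40 1053] [0.6905 0.1454 0.0182] ((692.4860229492188, 164.72021484375), (133.751220703125, 75.98625946044922), 77.1768798828125)
side low [256 228  82  25 832] [0.5284 0.0711 0.0221] ((534.3602905273438, 70.47122192382812), (194.76614379882812, 68.01668548583984), 7.281347751617432)
side low [ 258  298  101  103 4694] [ 0.5382 -0.2027  0.0065] ((543.4596557617188, -200.6632080078125), (157.9810028076172, 209.2090606689453), 17.28173828125)
side low [313 352  22  14 225] [ 0.5746 -0.2396  0.021 ] ((574.9379272460938, -241.51832580566406), (16.80353546142578, 40.82606887817383), 89.00376892089844)
benchz -0.00016501216994424528
```

```bash
python3 - <<'E'
import cv2
a=cv2.imread('pics/scene0.png')[220:410,300:470];cv2.imwrite('pics/c1.png',cv2.resize(a,None,fx=3.1,fy=3.1,interpolation=2))
a=cv2.imread('pics/side0.png')[100:260,240:400];cv2.imwrite('pics/c2.png',cv2.resize(a,None,fx=3.6,fy=3.6,interpolation=2))
E
```

```text
(no output)
```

View pics/c1.png

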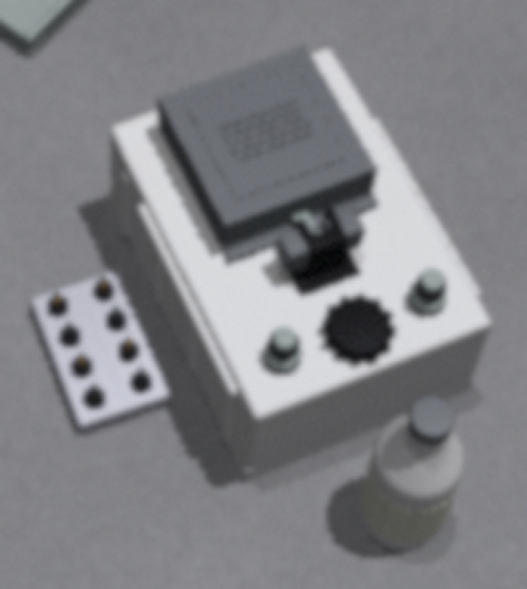

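View pics/c2.png

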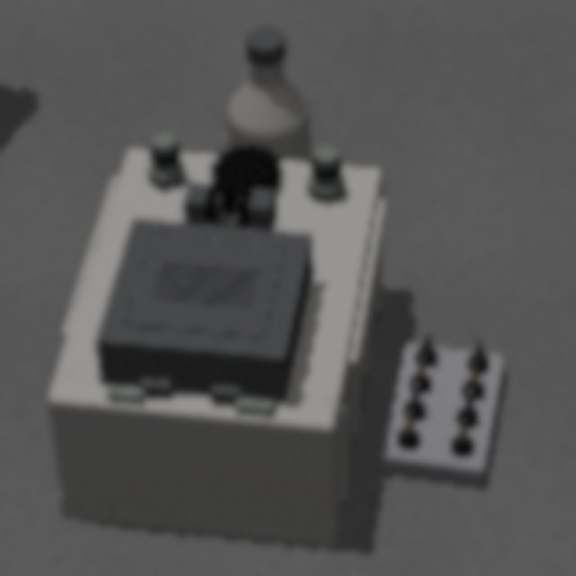

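```bash
python3 - <<'E'
from h import *
def rect(name,pts,h):
    q=onplane(name,pts,h); print(name,q[:,:2].round(4).tolist(),'sides',[round(float(np.linalg.norm(q[i]-q[(i+1)%4])),4) for i in range(4)],'c',q.mean(0))
    e=[np.degrees(np.arctan2(*(q[(i+1)%4]-q[i])[[1,0]])) for i in range(4)];print(np.round(e,2))
rect('scene',[(336.5,261),(407.1,236.1),(458.1,324.2),(383.2,354.2)],.11)
rect('side',[(240+130/3.6,100+148/3.6),(240+382/3.6,100+167/3.6),(240+333/3.6,100+425/3.6),(240+50/3.6,100+402/3.6)],.11)
for n,th in (('scene',150),('side',105)):
    f=np.load(n+'0.npz');p=f['p'];g=cv2.cvtColor(p,cv2.COLOR_RGB2GRAY)
    print(n,g[270:350:10,340] if n=='scene' else g[150:240:6,262])
    W=cloud(n,f['d']);
    roi=np.zeros_like(g);
    if n=='scene': roi[230:365,330:465]=1
    else: roi[135:225,250:352]=1
    m=((g>th)&(roi>0)&(~(W[:,:,2]<.09))).astype(np.uint8)
    k,l,s,c=cv2.connectedComponentsWithStats(m);i=1+np.argmax(s[1:,4]);m=(l==i)
    v,u=np.nonzero(m);q=onplane(n,np.c_[u,v],.11)
    r=cv2.minAreaRect((q[:,:2]*1000).astype(np.float32));print(n,s[i],r)
    cv2.imwrite(f'pics/m_{n}.png',cv2.resize((m*255).astype(np.uint8),None,fx=1,fy=1))
E
python3 -c "
import cv2,numpy as np
a=cv2.imread('pics/m_scene.png')[220:370,320:470];b=cv2.imread('pics/m_side.png')[120:270,230:380]
cv2.imwrite('pics/mm.png',cv2.resize(np.hstack([a,b]),None,fx=2.6,fy=2.6))"
```

```text
scene [[0.6083, 0.0568], [0.4357, 0.0939], [0.4865, 0.3326], [0.6576, 0.2971]] sides [0.1766, 0.2441, 0.1747, 0.2453] c [0.547  0.1951 0.11  ]
[ 167.89   77.96  -11.7  -101.6 ]
side [[0.4886, 0.327], [0.6612, 0.294], [0.6119, 0.0535], [0.4398, 0.0845]] sides [0.1758, 0.2455, 0.1748, 0.2474] c [0.5504 0.1898 0.11  ]
[ -10.82 -101.59  169.78   78.63]
scene [169  82  82  73  77 167 111 202]
scene [ 336  235  122  120 4234] ((549.6246337890625, 192.69261169433594), (249.1714324951172, 189.6365203857422), 78.5053482055664)
side [ 89  90  90  91 112 139 149 150 150 149 147  62  62  62  62]
side [ 253  141   94   78 2245] ((548.9868774414062, 189.5238494873047), (247.88351440429688, 190.0670623779297), 78.20430755615234)
```

View pics/mm.png

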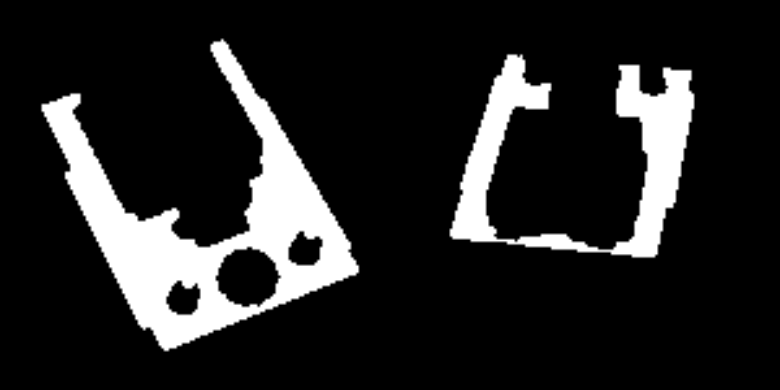

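>>> arm_command(commands=[{"translation":[0,0,-0.4],"dr":[0,0,1],"jaw":0},{"translation":[0,0,-0.4],"dr":[0,0,1],"jaw":0},{"translation":[0,0,-0.4],"dr":[0,0,1],"jaw":0},{"translation":[0,0,-0.4],"dr":[0,0,1],"jaw":0},{"translation":[0,0,-0.4],"dr":[0,0,1],"jaw":0},{"translation":[0,0,-0.4],"dr":[0,0,1],"jaw":0},{"translation":[0,0,-0.4],"dr":[0,0,1],"jaw":0},{"translation":[0,0,0],"dr":[0,0,1],"jaw":0},{"translation":[0,0,0],"dr":[0,0,1],"jaw":0},{"translation":[0,0,0],"dr":[0,0,1],"jaw":0},{"translation":[0,0,0],"dr":[0,0,1],"jaw":0},{"translation":[0,0,0],"dr":[0,0,1],"jaw":0}])

```text
time_s: 1.15
position: [0.2187, 0.5851, 0.3001]
tcp_rot: [[0.049, 0.999, -0.001], [0.999, -0.049, -0.001], [-0.001, -0.0, -1.0]]
force: [0.8, -0.4, 0.1]
opening: 1.003
```

>>> arm_command(commands=[{"translation":[0,0,0],"dr":[0,0,1],"jaw":0},{"translation":[0,0,0],"dr":[0,0,0.53],"jaw":0},{"translation":[-0.67,0.95,0],"dr":[0,0,0],"jaw":0},{"translation":[-0.67,0.95,0],"dr":[0,0,0],"jaw":0},{"translation":[-0.67,0.95,0],"dr":[0,0,0],"jaw":0},{"translation":[-0.67,0.95,0],"dr":[0,0,0],"jaw":0},{"translation":[-0.67,0.95,0],"dr":[0,0,0],"jaw":0},{"translation":[-0.67,0.95,0],"dr":[0,0,0],"jaw":0},{"translation":[-0.67,0.95,0],"dr":[0,0,0],"jaw":0},{"translation":[-0.67,0.95,0],"dr":[0,0,0],"jaw":0}])

```text
time_s: 1.98
position: [0.3783, 0.4144, 0.3003]
tcp_rot: [[0.202, 0.979, -0.001], [0.979, -0.202, -0.0], [-0.001, -0.0, -1.0]]
force: [-0.0, -0.5, -0.6]
opening: 1.001
```

>>> arm_command(commands=[{"translation":[-0.67,0.95,0],"dr":[0,0,0],"jaw":0},{"translation":[-0.67,0.95,0],"dr":[0,0,0],"jaw":0},{"translation":[-0.67,0.95,0],"dr":[0,0,0],"jaw":0},{"translation":[-0.67,0.95,0],"dr":[0,0,0],"jaw":0},{"translation":[-0.67,0.95,0],"dr":[0,0,0],"jaw":0},{"translation":[-0.67,0.95,0],"dr":[0,0,0],"jaw":0},{"translation":[-0.67,0.95,0],"dr":[0,0,0],"jaw":0},{"translation":[-0.67,0.95,0],"dr":[0,0,0],"jaw":0},{"translation":[-0.67,0.95,0],"dr":[0,0,0],"jaw":0},{"translation":[0,0,0],"dr":[0,0,0],"jaw":0},{"translation":[0,0,0],"dr":[0,0,0],"jaw":0}])

```text
time_s: 2.9
position: [0.5573, 0.2235, 0.2999]
tcp_rot: [[0.205, 0.979, -0.001], [0.979, -0.205, 0.0], [-0.0, -0.001, -1.0]]
force: [-0.8, -0.1, -0.4]
opening: 1.003
```

```bash
python3 - <<'E'
from h import *
s=read_state();print(s['time_s'],s['position'],s['tcp_rot'],s['joint_positions'],s['force'])
p,d=capture('wrist');np.savez('w1.npz',p=p,d=d,**{k:s[k] for k in('tcp_rot','position')});cv2.imwrite('pics/w1.png',p[:,:,::-1])
E
```

```text
2.9 [0.5573 0.2235 0.2999] [[ 0.2054  0.9787 -0.0011]
 [ 0.9787 -0.2054  0.0001]
 [-0.0002 -0.0011 -1.    ]] [11.1941 24.3225 80.845   0.016  74.8935 23.0408] [-0.7649 -0.0669 -0.4419]
```

View pics/w1.png

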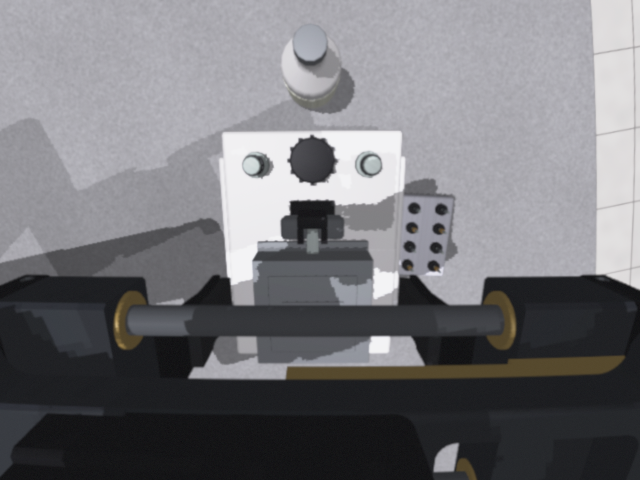

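Wrist view: cap (313,160), nipples (254,164) and (371,164), buttons (290,226) and (336,226), tank far edge at row 131 from col 223 to 401; aligned with the image.

```bash
python3 - <<'E'
from h import *
import cv2
f=np.load('w1.npz');st={k:f[k] for k in('tcp_rot','position')}
p=f['p'];cv2.imwrite('pics/w1c.png',cv2.resize(p[120:280,210:430,::-1],None,fx=3.5,fy=3.5,interpolation=2))
for nm,uv,h in [('nipA',(254.5,160),.144),('nipB',(371,160),.144),('cap',(313,158),.126),('cornA',(223,131),.11),('cornB',(401,131),.11),('btnAtop',(290,226),.151),('btnBtop',(336,226),.151)]:
    print(nm,onplane('wrist',[uv],h,st)[0])
W=cloud('wrist',f['d'],st)
z=W[:,:,2]
# depth check
for uv in [(240,250),(313,160),(254,160),(290,226),(336,226),(312,235),(313,300)]: print(uv,W[uv[1],uv[0]])
E
```

```text
nipA [0.5177 0.2988 0.144 ]
nipB [0.6205 0.2772 0.144 ]
cap [0.5696 0.2894 0.126 ]
cornA [0.4883 0.3332 0.11  ]
cornB [0.6595 0.2971 0.11  ]
btnAtop [0.5363 0.2343 0.151 ]
btnBtop [0.5779 0.2256 0.151 ]
(240, 250) [0.4734 0.2121 0.1102]
(313, 160) [0.5692 0.2876 0.1257]
(254, 160) [0.5173 0.2989 0.1439]
(290, 226) [0.5364 0.2344 0.1517]
(336, 226) [0.5779 0.2255 0.151 ]
(312, 235) [0.5532 0.2166 0.1284]
(313, 300) [0.5419 0.1582 0.1525]
```

View pics/w1c.png

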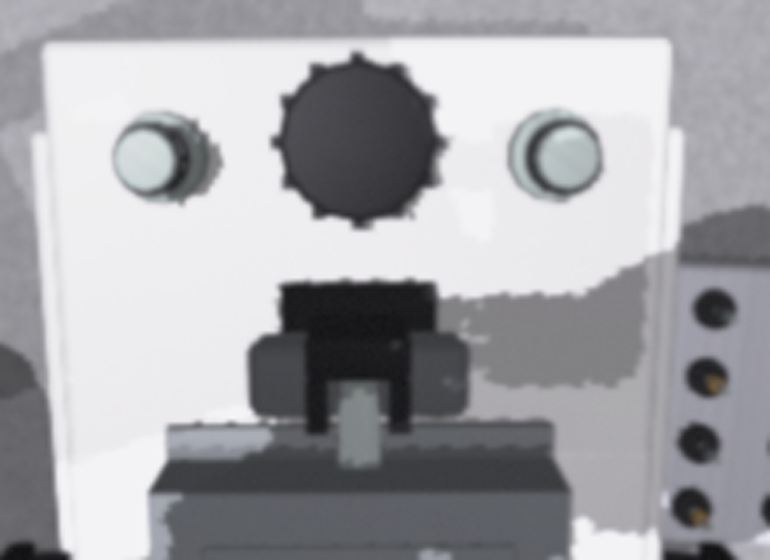

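>>> arm_command(commands=[{"translation":[0.19,-0.07,0.8],"dr":[0,0,0],"jaw":0},{"translation":[0,0,0.8],"dr":[0,0,0],"jaw":0},{"translation":[0,0,0.8],"dr":[0,0,0],"jaw":0},{"translation":[0,0,0.8],"dr":[0,0,0],"jaw":0},{"translation":[0,0,0.8],"dr":[0,0,0],"jaw":0},{"translation":[0,0,0.8],"dr":[0,0,0],"jaw":0},{"translation":[0,0,0.6],"dr":[0,0,0],"jaw":0},{"translation":[0,0,0.6],"dr":[0,0,0],"jaw":0},{"translation":[0,0,0.5],"dr":[0,0,0],"jaw":0},{"translation":[0,0,0.38],"dr":[0,0,0],"jaw":0},{"translation":[0,0,0],"dr":[0,0,0],"jaw":0},{"translation":[0,0,0],"dr":[0,0,0],"jaw":0}])

```text
time_s: 3.95
position: [0.555, 0.2305, 0.1284]
tcp_rot: [[0.201, 0.98, -0.001], [0.98, -0.201, -0.0], [-0.0, -0.001, -1.0]]
force: [0.1, 0.2, 0.8]
opening: 0.996
```

```bash
cat >> h.py <<'E'
def snap(n,k,crop=None,f=1):
    s=read_state();p,d=capture(n);np.savez(k+'.npz',p=p,d=d,tcp_rot=s['tcp_rot'],position=s['position'])
    a=p[:,:,::-1]
    if crop: x0,y0,x1,y1=crop;a=a[y0:y1,x0:x1]
    cv2.imwrite('pics/'+k+'.png',cv2.resize(a,None,fx=f,fy=f,interpolation=2));print(s['time_s'],s['position'],s['force'],s['opening'])
    return s,p,d
E
python3 - <<'E'
from h import *
snap('wrist','w2')
E
```

```text
3.95 [0.555  0.2305 0.1284] [0.0544 0.1572 0.7888] 0.995755025856027
```

View pics/w2.png

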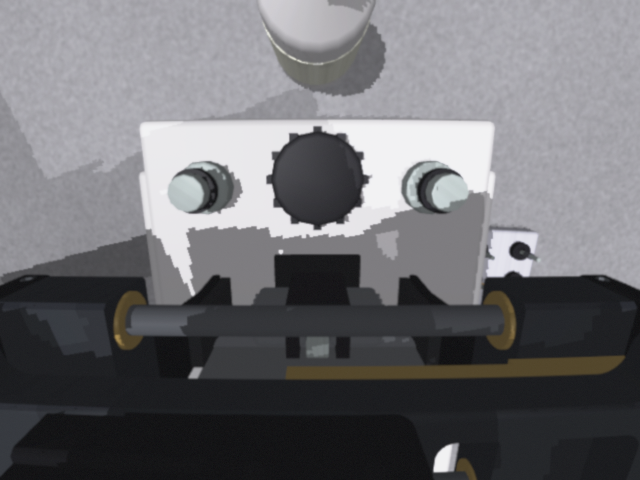

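Catch block is at column 317, centred between the fingertips (228 and 403), at the same rows; closing.

>>> arm_command(commands=[{"translation":[0,0,0],"dr":[0,0,0],"jaw":1},{"translation":[0,0,0],"dr":[0,0,0],"jaw":1},{"translation":[0,0,0],"dr":[0,0,0],"jaw":1},{"translation":[0,0,0],"dr":[0,0,0],"jaw":1},{"translation":[0,0,0],"dr":[0,0,0],"jaw":1},{"translation":[0,0,0],"dr":[0,0,0],"jaw":1},{"translation":[0,0,0],"dr":[0,0,0],"jaw":1},{"translation":[0,0,0],"dr":[0,0,0],"jaw":1},{"translation":[0,0,0],"dr":[0,0,0],"jaw":1},{"translation":[0,0,0],"dr":[0,0,0],"jaw":1}])

```text
time_s: 4.83
position: [0.556, 0.2298, 0.1288]
tcp_rot: [[0.202, 0.979, 0.0], [0.979, -0.202, -0.0], [0.0, 0.0, -1.0]]
force: [0.1, -0.8, 2.7]
opening: 0.443
```

```bash
python3 - <<'E'
from h import *
snap('wrist','w3')
snap('side','s3',(230,90,410,270),3.2)
E
```

```text
4.8333 [0.556  0.2298 0.1288] [ 0.1137 -0.756   2.7346] 0.44283018311199984
4.8833 [0.5561 0.2298 0.1288] [ 0.3569 -1.2304  2.7083] 0.4460266534163729
```

View pics/w3.png

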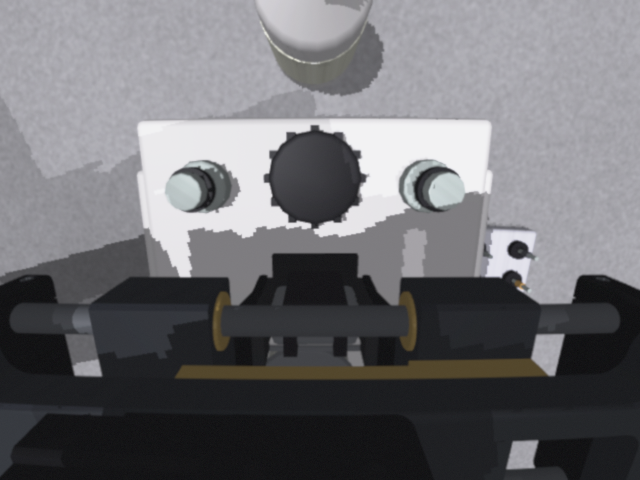

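View pics/s3.png

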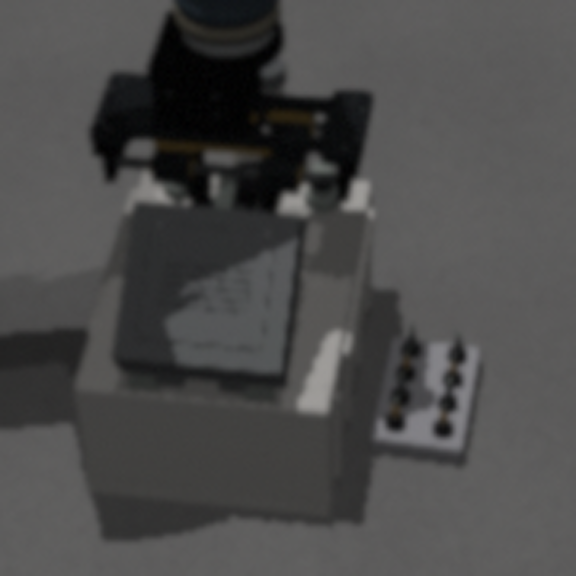

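Both buttons are home (38.5 mm opening); side view shows the lid raised, about (210,290), resting against the hand. Release and retreat upward.

>>> arm_command(commands=[{"translation":[0,0,0],"dr":[0,0,0],"jaw":0},{"translation":[0,0,0],"dr":[0,0,0],"jaw":0},{"translation":[0,0,0],"dr":[0,0,0],"jaw":0},{"translation":[0,0,0],"dr":[0,0,0],"jaw":0},{"translation":[0,0,0],"dr":[0,0,0],"jaw":0},{"translation":[0,0,0],"dr":[0,0,0],"jaw":0},{"translation":[0,0,-0.5],"dr":[0,0,0],"jaw":0},{"translation":[0,0,-0.5],"dr":[0,0,0],"jaw":0},{"translation":[0,0,-0.5],"dr":[0,0,0],"jaw":0},{"translation":[0,0,-0.5],"dr":[0,0,0],"jaw":0},{"translation":[0,0,0],"dr":[0,0,0],"jaw":0},{"translation":[0,0,0],"dr":[0,0,0],"jaw":0}])

```text
time_s: 5.93
position: [0.5557, 0.23, 0.1785]
tcp_rot: [[0.202, 0.979, 0.0], [0.979, -0.202, 0.0], [0.0, 0.0, -1.0]]
force: [-0.3, 0.1, 0.1]
opening: 0.994
```

```bash
python3 - <<'E'
from h import *
snap('wrist','w4')
s,p,d=snap('side','s4',(230,90,410,270),3.2)
W=cloud('side',d)
o=np.array([.5565,.2285]);c=o-.034*np.array([.203,.979])
ex=np.array([.979,-.203]);ey=np.array([.203,.979])
q=W[90:270,230:410].reshape(-1,3);T=np.c_[(q[:,:2]-c)@ex,(q[:,:2]-c)@ey,q[:,2]]
m=(abs(T[:,0])<.05)&(T[:,1]>-.13)&(T[:,1]<.03)&(T[:,2]>.10)
T=T[m]
for y in np.arange(-.13,.03,.01):
    k=T[(T[:,1]>=y)&(T[:,1]<y+.01)]
    if len(k):print(round(y,3),len(k),np.percentile(k[:,2],[10,50,90]))
E
```

```text
5.9333 [0.5557 0.23   0.1785] [-0.2619  0.0793  0.0895] 0.9942075228246645
5.9833 [0.5552 0.2299 0.1778] [-0.3906 -0.8219 -1.4277] 0.998558695715502
-0.13 637 [0.1049 0.13   0.1536]
-0.12 414 [0.1109 0.1558 0.1626]
-0.11 272 [0.1608 0.166  0.1715]
-0.1 251 [0.1686 0.1737 0.1785]
-0.09 246 [0.175  0.1802 0.1849]
-0.08 238 [0.1819 0.1868 0.1909]
-0.07 248 [0.189  0.1935 0.198 ]
-0.06 213 [0.195  0.199  0.2026]
-0.05 218 [0.2002 0.2044 0.2077]
-0.04 8 [0.203  0.204  0.2059]
-0.03 10 [0.1927 0.1943 0.197 ]
-0.02 52 [0.1851 0.1946 0.2013]
-0.01 257 [0.2086 0.3346 0.3456]
-0.0 522 [0.2539 0.2792 0.3383]
0.01 440 [0.271  0.2955 0.3141]
0.02 139 [0.1532 0.1942 0.2812]
```

View pics/w4.png

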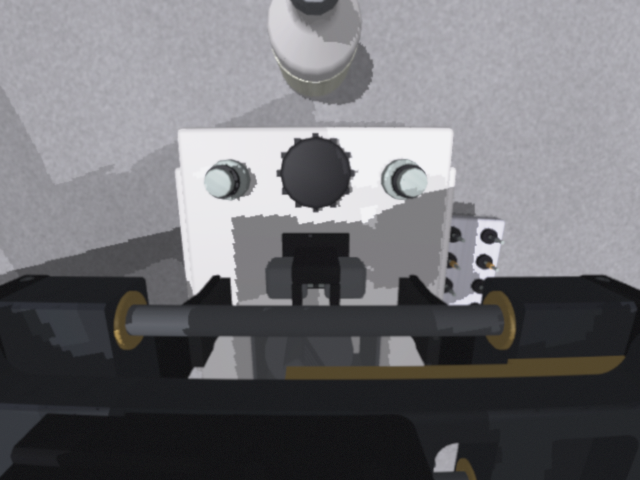

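View pics/s4.png

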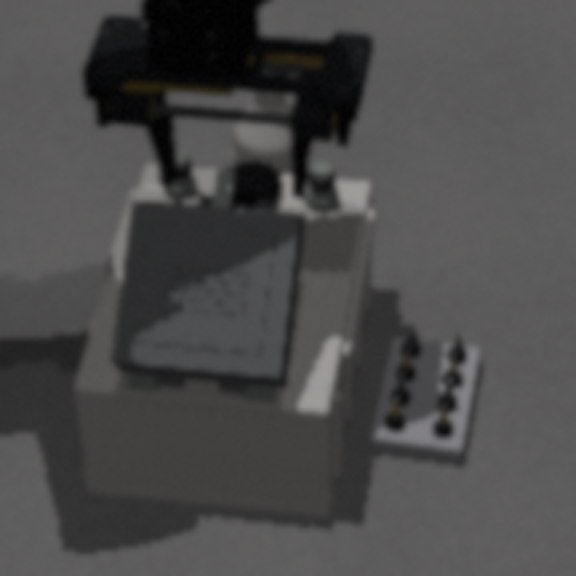

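Lid is at about 0.6 rad (slope 33°), tongue clear. Now push with the open fingers on the lip.

>>> arm_command(commands=[{"translation":[-0.5,0,0],"dr":[0,0,0],"jaw":0},{"translation":[-0.5,0,0],"dr":[0,0,0],"jaw":0},{"translation":[-0.5,0,0],"dr":[0,0,0],"jaw":0},{"translation":[-0.4,0,-0.25],"dr":[0,0,0],"jaw":0},{"translation":[-0.4,0,-0.25],"dr":[0,0,0],"jaw":0}])

```text
time_s: 6.45
position: [0.5463, 0.1781, 0.1941]
tcp_rot: [[0.205, 0.979, 0.008], [0.979, -0.205, 0.012], [0.014, 0.005, -1.0]]
force: [1.1, 9.6, 8.3]
opening: 0.998
```

>>> arm_command(commands=[{"translation":[-0.4,0,-0.25],"dr":[0,0,0],"jaw":0},{"translation":[-0.4,0,-0.25],"dr":[0,0,0],"jaw":0}])

```text
time_s: 6.62
position: [0.5419, 0.155, 0.2062]
tcp_rot: [[0.203, 0.979, 0.007], [0.979, -0.203, 0.004], [0.006, 0.006, -1.0]]
force: [1.5, 2.0, 1.8]
opening: 0.996
```

```bash
python3 - <<'E'
from h import *
snap('wrist','w5')
s,p,d=snap('side','s5',(230,90,410,270),3.2)
E
```

```text
6.6167 [0.5419 0.155  0.2062] [1.4716 1.9747 1.8249] 0.9959774268242919
6.6667 [0.5414 0.1523 0.2064] [-0.0595  0.4543  1.8056] 1.0013925203996767
```

View pics/w5.png

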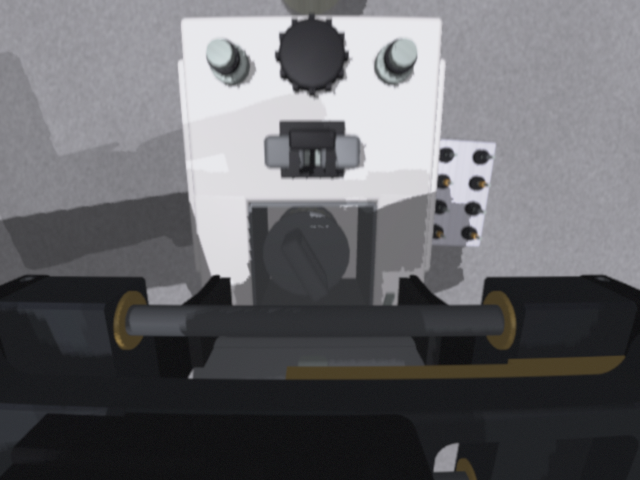

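View pics/s5.png

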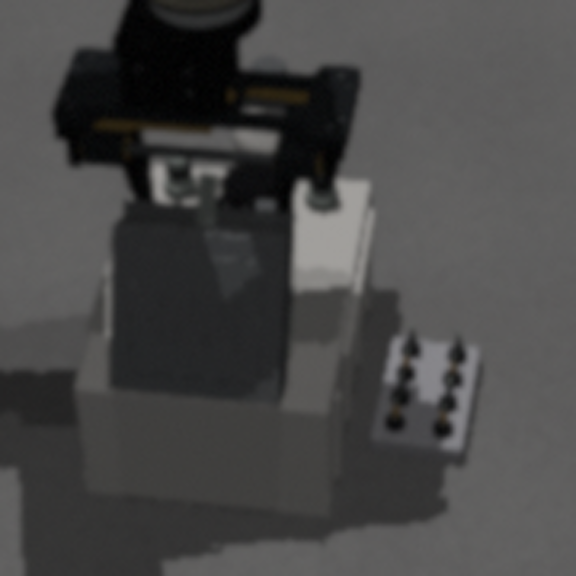

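>>> arm_command(commands=[{"translation":[-0.5,0,-0.25],"dr":[0,0,0],"jaw":0},{"translation":[-0.5,0,-0.25],"dr":[0,0,0],"jaw":0},{"translation":[-0.5,0,-0.25],"dr":[0,0,0],"jaw":0},{"translation":[-0.4,0,0],"dr":[0,0,0],"jaw":0},{"translation":[-0.4,0,0],"dr":[0,0,0],"jaw":0},{"translation":[-0.4,0,0],"dr":[0,0,0],"jaw":0},{"translation":[-0.4,0,0],"dr":[0,0,0],"jaw":0},{"translation":[-0.4,0,0],"dr":[0,0,0],"jaw":0},{"translation":[0,0,0],"dr":[0,0,0],"jaw":0}])

```text
time_s: 7.47
position: [0.5217, 0.0663, 0.2219]
tcp_rot: [[0.204, 0.979, -0.002], [0.979, -0.204, -0.001], [-0.001, -0.001, -1.0]]
force: [0.2, 0.4, 0.9]
opening: 1.0
```

```bash
python3 - <<'E'
from h import *
snap('wrist','w6')
s,p,d=snap('side','s6',(230,90,410,270),3.2)
E
```

```text
7.4667 [0.5217 0.0663 0.2219] [0.1642 0.391  0.8581] 0.9999875459430304
7.5167 [0.522  0.0671 0.222 ] [ 0.503  -0.5854  0.2233] 1.0049782299932628
```

View pics/w6.png

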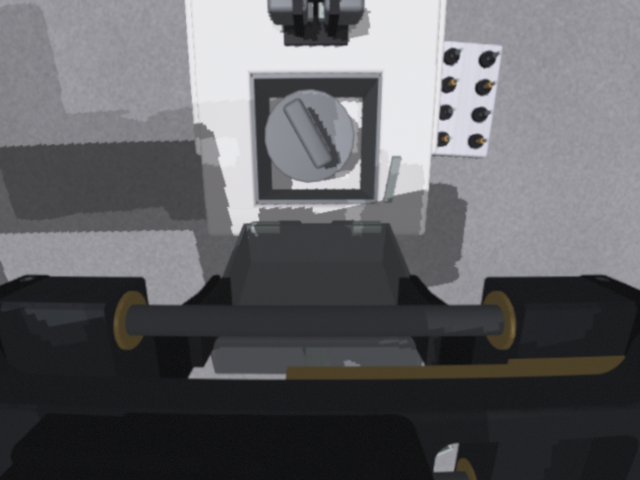

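View pics/s6.png

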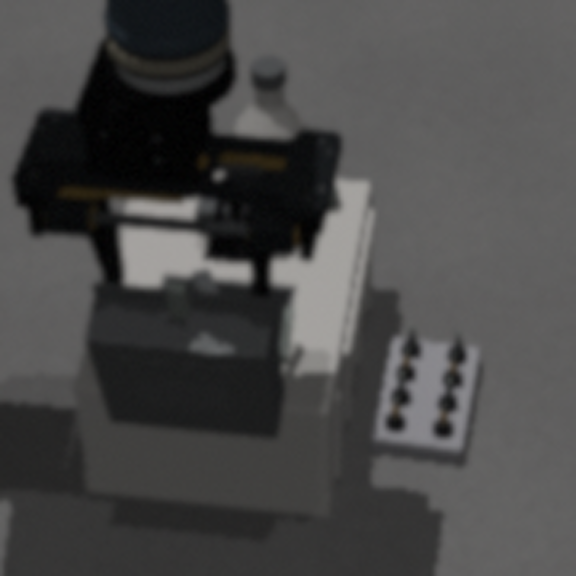

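Lid is well past upright (about 1.8). Filter grip visible at about (292,100)–(328,165). I'll nudge the lid a bit further, back off and rise, then measure the grip.

>>> arm_command(commands=[{"translation":[-0.3,0,0],"dr":[0,0,0],"jaw":0},{"translation":[0,0,0],"dr":[0,0,0],"jaw":0},{"translation":[0.6,0,0],"dr":[0,0,0],"jaw":0},{"translation":[0.6,0,0],"dr":[0,0,0],"jaw":0},{"translation":[0.8,0,-0.8],"dr":[0,0,0],"jaw":0},{"translation":[0,0,-0.8],"dr":[0,0,0],"jaw":0},{"translation":[0,0,-0.8],"dr":[0,0,0],"jaw":0},{"translation":[0,0,-0.8],"dr":[0,0,0],"jaw":0},{"translation":[0,0,0],"dr":[0,0,0],"jaw":0},{"translation":[0,0,0],"dr":[0,0,0],"jaw":0}])

```text
time_s: 8.4
position: [0.5316, 0.1101, 0.3032]
tcp_rot: [[0.202, 0.979, 0.003], [0.979, -0.202, -0.0], [0.0, 0.003, -1.0]]
force: [-0.1, 0.5, -1.4]
opening: 1.001
```

```bash
python3 - <<'E'
from h import *
snap('wrist','w7')
s,p,d=snap('side','s7',(200,90,410,300),2.8)
E
```

```text
8.4 [0.5316 0.1101 0.3032] [-0.1202  0.4753 -1.4219] 1.0010473014995298
8.45 [0.5307 0.11   0.3019] [-0.4298  0.8357 -0.4981] 1.0034339406228
```

View pics/w7.png

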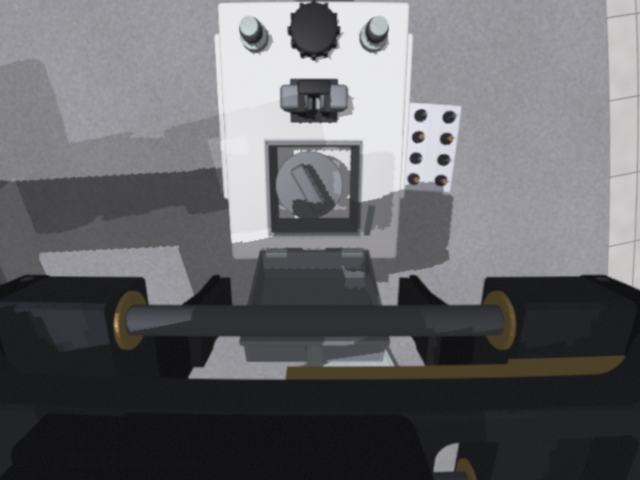

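View pics/s7.png

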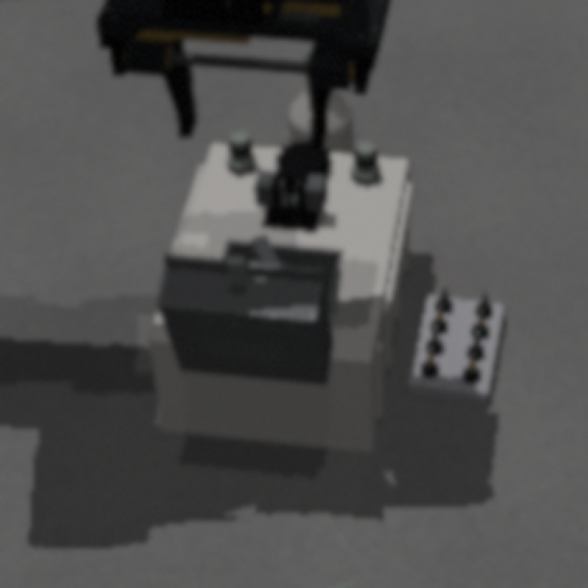

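```bash
python3 - <<'E'
from h import *
for k in ('w6','w7'):
    f=np.load(k+'.npz');st={a:f[a] for a in('tcp_rot','position')}
    W=cloud('wrist',f['d'],st);z=W[:,:,2]
    roi=np.zeros((480,640),bool)
    if k=='w6': roi[78:198,256:374]=1
    else: roi[146:232,272:354]=1
    m=(roi&(z>.127)&(z<.155)).astype(np.uint8)
    n,l,s,c=cv2.connectedComponentsWithStats(m);i=1+np.argmax(s[1:,4]);q=W[l==i]
    print(k,s[i],np.percentile(q[:,2],[5,50,95]));top=q[q[:,2]>.135]
    r=cv2.minAreaRect((top[:,:2]*1000).astype(np.float32));print('grip',r,top[:,:2].mean(0))
    b=cv2.boxPoints(r);print(b.tolist())
    m=(roi&(z>.085)&(z<.112)); q=W[m];
    (cx,cy),R=cv2.minEnclosingCircle((q[:,:2]*1000).astype(np.float32));print('flange',cx,cy,R,len(q),np.median(q[:,2]))
f=np.load('w6.npz');cv2.imwrite('pics/w6c.png',cv2.resize(f['p'][60:215,235:395,::-1],None,fx=3.7,fy=3.7,interpolation=2))
E
```

```text
w6 [ 283   98   50   71 1572] [0.1363 0.1398 0.1411]
grip ((534.1168823242188, 149.30809020996094), (15.28145694732666, 48.25222396850586), 18.27869415283203) [0.5341 0.1496]
[[519.2947998046875, 169.82041931152344], [534.4285888671875, 124.00289916992188], [548.93896484375, 128.79576110839844], [533.80517578125, 174.61328125]]
flange 539.1651611328125 144.69068908691406 64.49422454833984 6804 0.09808399833788159
w7 [291 164  35  49 798] [0.1355 0.1398 0.1412]
grip ((534.4227294921875, 149.1722412109375), (15.14828872680664, 48.06932830810547), 18.31608772277832) [0.5344 0.1498]
[[519.67919921875, 169.60899353027344], [534.785400390625, 123.9749984741211], [549.166259765625, 128.73548889160156], [534.06005859375, 174.36947631835938]]
flange 534.9215087890625 130.99322509765625 54.28572463989258 3149 0.09810459714517616
```

View pics/w6c.png

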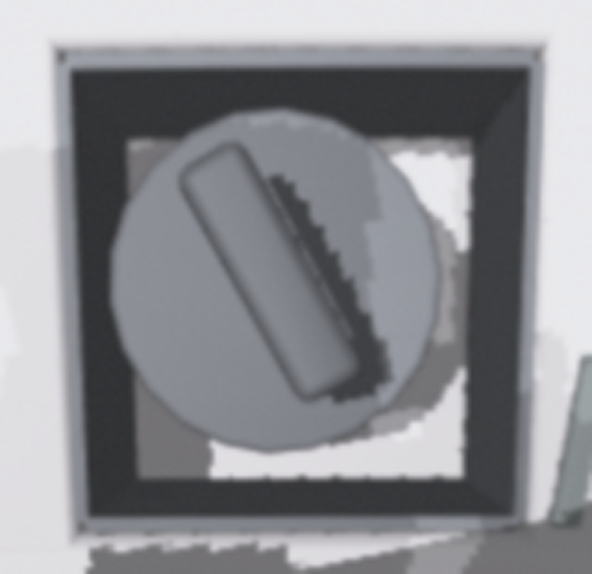

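Grip centre measured at (0.534, 0.149), top z 0.140, size 48×15, long axis at −71.7°, agreeing in two views. Turn −30° about tool z, move over it, and half close the jaws (the well is narrow).

>>> arm_command(commands=[{"translation":[0,0,0],"dr":[0,0,-1],"jaw":0.55},{"translation":[0,0,0],"dr":[0,0,-1],"jaw":0.55},{"translation":[0,0,0],"dr":[0,0,-1],"jaw":0.55},{"translation":[0,0,0],"dr":[0,0,-1],"jaw":0.55},{"translation":[0,0,0],"dr":[0,0,-1],"jaw":0.55},{"translation":[0.75,0.3,0],"dr":[0,0,0],"jaw":0.55},{"translation":[0.7,0.31,0],"dr":[0,0,0],"jaw":0.55},{"translation":[0,0,0.8],"dr":[0,0,0],"jaw":0.55},{"translation":[0,0,0.8],"dr":[0,0,0],"jaw":0.55},{"translation":[0,0,0.8],"dr":[0,0,0],"jaw":0.55},{"translation":[0,0,0],"dr":[0,0,0],"jaw":0.55},{"translation":[0,0,0],"dr":[0,0,0],"jaw":0.55}])

```text
time_s: 9.5
position: [0.5326, 0.1489, 0.2403]
tcp_rot: [[-0.314, 0.949, -0.005], [0.949, 0.314, -0.0], [0.001, -0.005, -1.0]]
force: [0.2, 1.2, 0.9]
opening: 0.452
```

```bash
python3 - <<'E'
from h import *
s,p,d=snap('wrist','w8')
print(s['tcp_rot'])
st=s
W=cloud('wrist',d,st);z=W[:,:,2]
m=((z>.130)&(z<.15)&(abs(W[:,:,0]-.534)<.05)&(abs(W[:,:,1]-.149)<.05)).astype(np.uint8)
n,l,t,c=cv2.connectedComponentsWithStats(m);i=1+np.argmax(t[1:,4]);q=W[l==i]
r=cv2.minAreaRect((q[:,:2]*1000).astype(np.float32));print(t[i],r,np.percentile(q[:,2],[5,50,95]))
E
```

```text
9.5 [0.5326 0.1489 0.2403] [0.2164 1.1648 0.8934] 0.45205912914132707
[[-0.3142  0.9493 -0.0054]
 [ 0.9494  0.3142 -0.0004]
 [ 0.0013 -0.0053 -1.    ]]
[ 309  215   19   60 1079] ((534.3604125976562, 149.7804718017578), (14.48068618774414, 47.3726921081543), 18.030858993530273) [0.136  0.1398 0.1412]
```

View pics/w8.png

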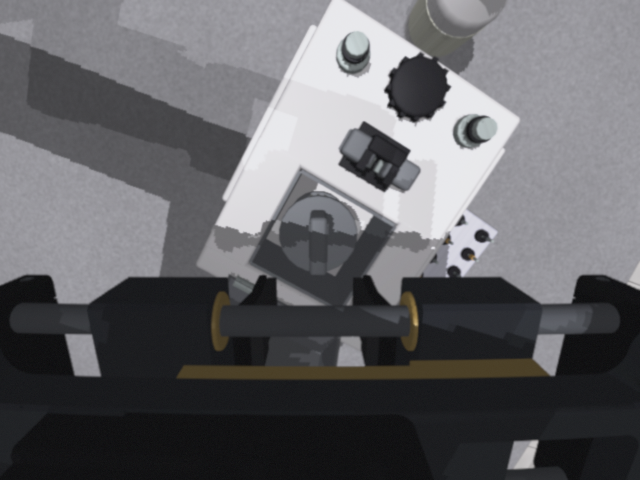

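Grip at column 318 vs finger centre 315; upright and aligned. Shift +1.8 mm and descend.

>>> arm_command(commands=[{"translation":[0,0.07,0.6],"dr":[0,0,0],"jaw":0.55},{"translation":[0,0,0.6],"dr":[0,0,0],"jaw":0.55},{"translation":[0,0,0.6],"dr":[0,0,0],"jaw":0.55},{"translation":[0,0,0.6],"dr":[0,0,0],"jaw":0.55},{"translation":[0,0,0.6],"dr":[0,0,0],"jaw":0.55},{"translation":[0,0,0.6],"dr":[0,0,0],"jaw":0.55},{"translation":[0,0,0.6],"dr":[0,0,0],"jaw":0.55},{"translation":[0,0,0.5],"dr":[0,0,0],"jaw":0.55},{"translation":[0,0,0.4],"dr":[0,0,0],"jaw":0.55},{"translation":[0,0,0],"dr":[0,0,0],"jaw":0.55},{"translation":[0,0,0],"dr":[0,0,0],"jaw":0.55}])

```text
time_s: 10.47
position: [0.5363, 0.1496, 0.1152]
tcp_rot: [[-0.314, 0.949, 0.0], [0.949, 0.314, 0.0], [-0.0, 0.0, -1.0]]
force: [-0.4, -0.4, 0.1]
opening: 0.45
```

```bash
python3 - <<'E'
from h import *
snap('wrist','w9')
snap('side','s9',(200,90,410,300),2.8)
E
```

```text
10.4667 [0.5363 0.1496 0.1152] [-0.4108 -0.39    0.0715] 0.44994965983887203
10.5167 [0.5366 0.1496 0.1156] [-0.28    0.5976  0.2416] 0.45152821268074966
```

View pics/w9.png

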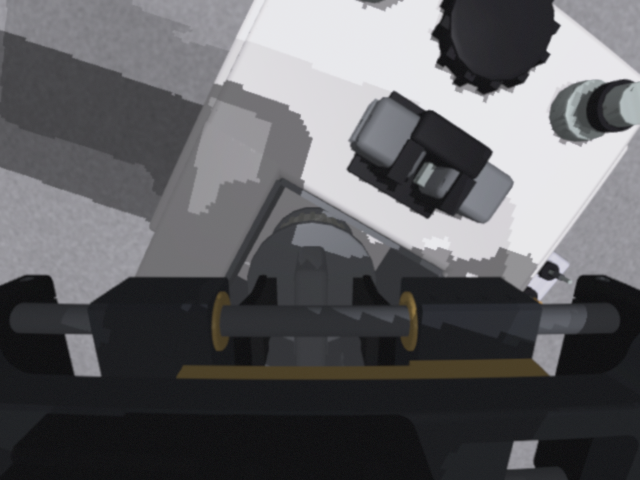

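View pics/s9.png

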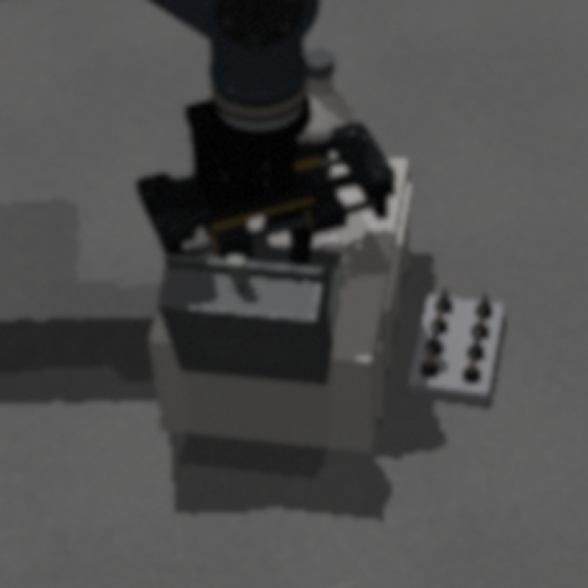

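Grip (col 311) sits between the fingertips (265, 365); no contact. Close.

>>> arm_command(commands=[{"translation":[0,-0.06,0.04],"dr":[0,0,0],"jaw":0.55},{"translation":[0,0,0],"dr":[0,0,0],"jaw":1},{"translation":[0,0,0],"dr":[0,0,0],"jaw":1},{"translation":[0,0,0],"dr":[0,0,0],"jaw":1},{"translation":[0,0,0],"dr":[0,0,0],"jaw":1},{"translation":[0,0,0],"dr":[0,0,0],"jaw":1},{"translation":[0,0,0],"dr":[0,0,0],"jaw":1},{"translation":[0,0,0],"dr":[0,0,0],"jaw":1},{"translation":[0,0,-0.1],"dr":[0,0,0],"jaw":1},{"translation":[0,0,-0.2],"dr":[0,0,0],"jaw":1},{"translation":[0,0,-0.2],"dr":[0,0,0],"jaw":1},{"translation":[0,0,0],"dr":[0,0,0],"jaw":1}])

```text
time_s: 11.57
position: [0.535, 0.1492, 0.1273]
tcp_rot: [[-0.314, 0.949, 0.002], [0.949, 0.314, 0.0], [-0.0, 0.002, -1.0]]
force: [0.7, -0.8, -1.2]
opening: 0.156
```

```bash
python3 - <<'E'
from h import *
snap('wrist','w10')
E
```

```text
11.5667 [0.535  0.1492 0.1273] [ 0.6539 -0.8245 -1.2136] 0.1561369103926524
```

View pics/w10.png

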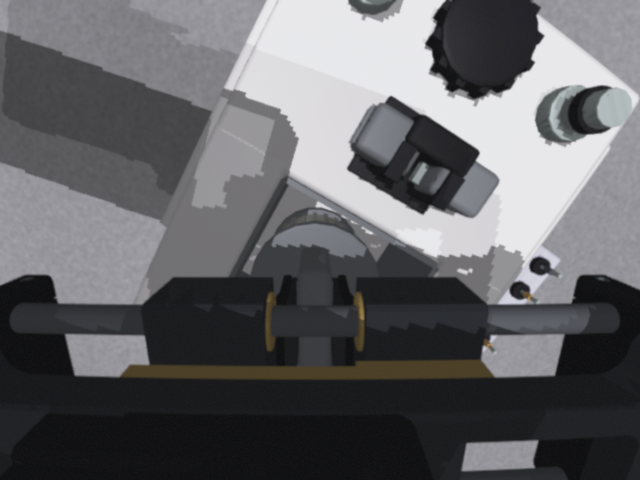

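Gripped (13.6 mm). Lift straight up to clear the open lid.

>>> arm_command(commands=[{"translation":[0,0,-0.4],"dr":[0,0,0],"jaw":1},{"translation":[0,0,-0.7],"dr":[0,0,0],"jaw":1},{"translation":[0,0,-0.9],"dr":[0,0,0],"jaw":1},{"translation":[0,0,-0.9],"dr":[0,0,0],"jaw":1},{"translation":[0,0,-0.9],"dr":[0,0,0],"jaw":1},{"translation":[0,0,-0.9],"dr":[0,0,0],"jaw":1},{"translation":[0,0,-0.9],"dr":[0,0,0],"jaw":1},{"translation":[0,0,-0.9],"dr":[0,0,0],"jaw":1},{"translation":[0,0,-0.9],"dr":[0,0,0],"jaw":1},{"translation":[0,0,-0.9],"dr":[0,0,0],"jaw":1},{"translation":[0,0,-0.9],"dr":[0,0,0],"jaw":1},{"translation":[0,0,-0.6],"dr":[0,0,0],"jaw":1}])

```text
time_s: 12.62
position: [0.5344, 0.1492, 0.3743]
tcp_rot: [[-0.314, 0.949, 0.003], [0.949, 0.314, 0.0], [-0.001, 0.003, -1.0]]
force: [0.3, 0.1, -2.0]
opening: 0.156
```

```bash
python3 - <<'E'
from h import *
snap('side','s11',(160,20,480,260),2.4)
f=np.load('scene0.npz');g=np.load('side0.npz')
a=cv2.resize(f['p'][150:250,240:360,::-1],None,fx=4,fy=4,interpolation=2);b=cv2.resize(g['p'][290:410,250:370,::-1],None,fx=3.3,fy=3.3,interpolation=2)
cv2.imwrite('pics/ta.png',a);cv2.imwrite('pics/tb.png',b)
E
```

```text
12.6167 [0.5344 0.1492 0.3743] [ 0.2864  0.1282 -1.9832] 0.1558014574474606
```

View pics/s11.png

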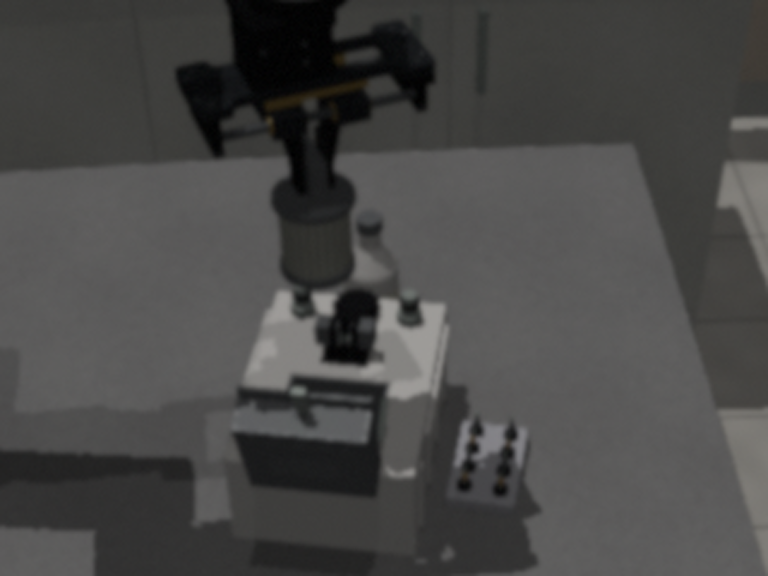

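View pics/ta.png

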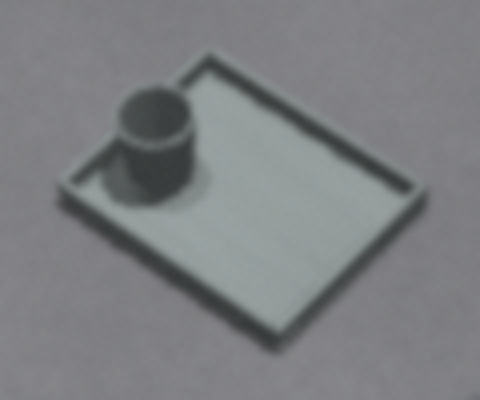

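View pics/tb.png

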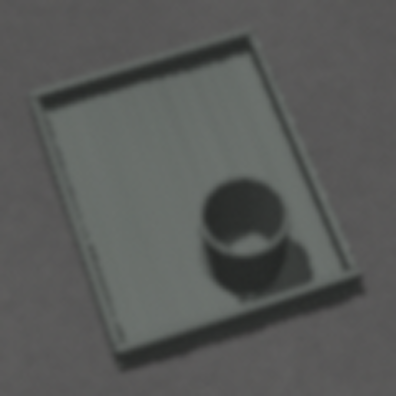

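Filter hangs upright in the grip, clear of the tank. Tray rim corners: scene crop (210,52),(428,188),(278,340),(60,188); side crop (36,95),(252,36),(362,278),(118,355); beaker top at (156,117) and (245,215).

```bash
python3 - <<'E'
from h import *
for n,pts,s,o,bk in [('scene',[(210,52),(428,188),(278,338),(60,188)],4,(240,150),(156,117)),('side',[(36,95),(252,36),(362,276),(116,352)],3.3,(250,290),(245,217))]:
    q=onplane(n,np.array(pts)/s+np.array(o),.024);c=q.mean(0)
    print(n,q[:,:2].tolist(),c)
    for i in range(4):
        e=q[(i+1)%4]-q[i];print(np.linalg.norm(e),np.degrees(np.arctan2(e[1],e[0])))
    b=onplane(n,[np.array(bk)/s+np.array(o)],.065)[0];print('beaker',b,b-c,np.linalg.norm((b-c)[:2]))
E
```

```text
scene [[0.498718069455659, -0.31082493739961836], [0.4447540332841523, -0.1327789037977134], [0.5890125062205316, -0.0896613640077687], [0.6404770266486761, -0.2685894532043185]] [ 0.5432 -0.2005  0.024 ]
0.18604436912008476 106.86155024879682
0.15056436912986265 16.64092485270781
0.18618232452740346 -73.95334449303436
0.14791699723041665 -163.40916747122884
beaker [ 0.5733 -0.2529  0.065 ] [ 0.0301 -0.0524  0.041 ] 0.060429137908599016
side [[0.4509608814446891, -0.14120037764610816], [0.5886179164961244, -0.10440188683122831], [0.6427965846706079, -0.27959430487977277], [0.49868868991884474, -0.3194836693331253]] [ 0.5453 -0.2112  0.024 ]
0.14249066013393608 14.96636427946742
0.18337860133302564 -72.81565317405781
0.14952674251209253 -164.52780108264926
0.18456130633614326 104.98708914587758
beaker [ 0.576  -0.2594  0.065 ] [ 0.0308 -0.0482  0.041 ] 0.05721886913277467
```

>>> arm_command(commands=[{"translation":[-0.5,-0.11,0],"dr":[0,0,0],"jaw":1},{"translation":[-0.9,-0.2,0],"dr":[0,0,0],"jaw":1},{"translation":[-0.9,-0.2,0],"dr":[0,0,0],"jaw":1},{"translation":[-0.9,-0.2,0],"dr":[0,0,0],"jaw":1},{"translation":[-0.9,-0.2,0],"dr":[0,0,0],"jaw":1},{"translation":[-0.9,-0.2,0],"dr":[0,0,0],"jaw":1},{"translation":[-0.9,-0.2,0],"dr":[0,0,0],"jaw":1},{"translation":[-0.9,-0.2,0],"dr":[0,0,0],"jaw":1},{"translation":[-0.9,-0.2,0],"dr":[0,0,0],"jaw":1},{"translation":[-0.9,-0.2,0],"dr":[0,0,0],"jaw":1},{"translation":[-0.9,-0.2,0],"dr":[0,0,0],"jaw":1},{"translation":[-0.9,-0.2,0],"dr":[0,0,0],"jaw":1}])

```text
time_s: 13.67
position: [0.5597, -0.1175, 0.3693]
tcp_rot: [[-0.314, 0.949, -0.004], [0.949, 0.314, 0.001], [0.002, -0.004, -1.0]]
force: [0.4, 0.1, -2.0]
opening: 0.159
```

>>> arm_command(commands=[{"translation":[-0.9,-0.2,0],"dr":[0,0,0],"jaw":1},{"translation":[-0.9,-0.2,0],"dr":[0,0,0],"jaw":1},{"translation":[-0.9,-0.2,0],"dr":[0,0,0],"jaw":1},{"translation":[-0.9,-0.2,0],"dr":[0,0,0],"jaw":1},{"translation":[-0.9,-0.2,0],"dr":[0,0,0],"jaw":1},{"translation":[-0.9,-0.2,0],"dr":[0,0,0],"jaw":1},{"translation":[-0.9,-0.2,0],"dr":[0,0,0],"jaw":1},{"translation":[-0.9,-0.2,0],"dr":[0,0,0],"jaw":1},{"translation":[-0.7,-0.2,0],"dr":[0,0,0],"jaw":1},{"translation":[0,0,0],"dr":[0,0,0],"jaw":1},{"translation":[0,0,0],"dr":[0,0,0],"jaw":1}])

```text
time_s: 14.58
position: [0.5791, -0.3186, 0.3688]
tcp_rot: [[-0.312, 0.95, -0.004], [0.95, 0.312, 0.003], [0.004, -0.003, -1.0]]
force: [-0.5, 0.2, -2.6]
opening: 0.16
```

```bash
python3 - <<'E'
from h import *
snap('wrist','w12')
E
```

```text
14.5833 [ 0.5791 -0.3186  0.3688] [-0.4807  0.248  -2.5751] 0.160099580177445
```

View pics/w12.png

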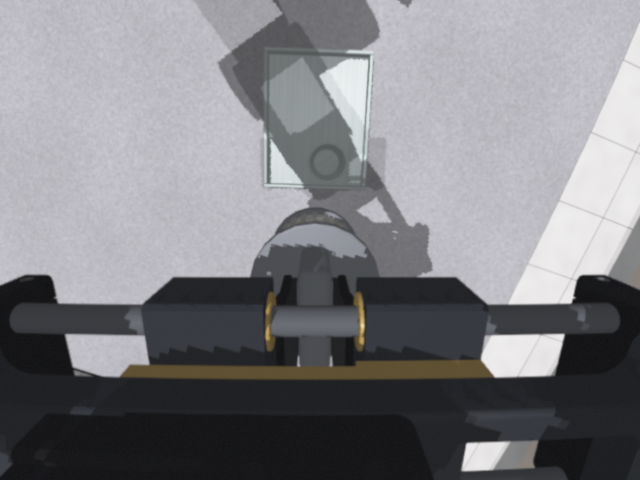

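Tray fully visible: rim corners (265,48),(373,52),(367,187),(264,186); beaker at (327,161).

```bash
python3 - <<'E'
from h import *
f=np.load('w12.npz');st={a:f[a] for a in('tcp_rot','position')};p=f['p']
cv2.imwrite('pics/w12c.png',cv2.resize(p[35:200,245:390,::-1],None,fx=3.6,fy=3.6,interpolation=2))
W=cloud('wrist',f['d'],st);z=W[:,:,2]
roi=np.zeros((480,640),bool);roi[35:200,245:390]=1
print(np.nanmedian(z[70:90,270:290]),np.nanmedian(z[155:165,322:332]), np.nanmedian(z[100:160,200:240]))
m=(roi&(z>.016)&(z<.05));q=W[m];r=cv2.minAreaRect((q[:,:2]*1000).astype(np.float32));print('rim',r)
m=(roi&(z>.05)&(z<.08));q=W[m];print('beaker',cv2.minEnclosingCircle((q[:,:2]*1000).astype(np.float32)),np.percentile(q[:,2],[5,95]))
q=onplane('wrist',[(265,48),(373,52),(367,187),(264,186)],.024,st);print(q,q.mean(0))
E
```

```text
0.005055936416460183 0.009254784674114724 7.191801955519495e-05
rim ((543.4737548828125, -205.88299560546875), (151.22750854492188, 189.689208984375), 16.169036865234375)
beaker ((575.0856323242188, -254.9107666015625), 26.892030715942383) [0.0518 0.0662]
[[ 0.4478 -0.1369  0.024 ]
 [ 0.5888 -0.096   0.024 ]
 [ 0.6438 -0.2704  0.024 ]
 [ 0.4988 -0.3164  0.024 ]] [ 0.5448 -0.2049  0.024 ]
```

View pics/w12c.png

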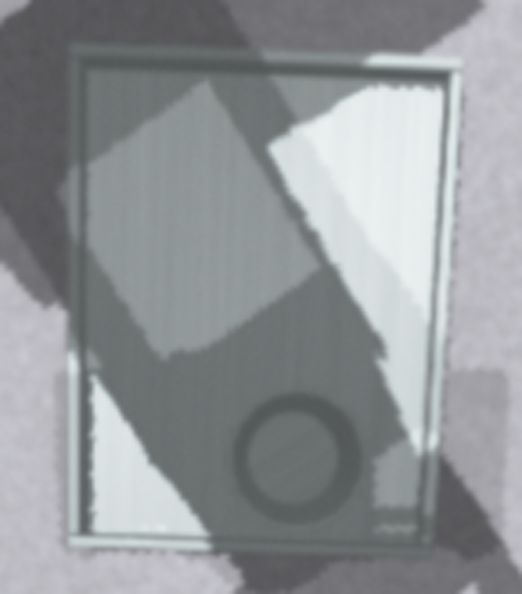

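>>> arm_command(commands=[{"translation":[0.5,0,0],"dr":[0,0,0],"jaw":1},{"translation":[0.9,0.02,0],"dr":[0,0,0],"jaw":1},{"translation":[0.9,0.02,0],"dr":[0,0,0],"jaw":1},{"translation":[0.9,0.02,0],"dr":[0,0,0],"jaw":1},{"translation":[0.9,0.02,0],"dr":[0,0,0],"jaw":1},{"translation":[0.9,0.02,0],"dr":[0,0,0],"jaw":1},{"translation":[0.9,0.02,0],"dr":[0,0,0],"jaw":1},{"translation":[0.62,0,0],"dr":[0,0,0],"jaw":1},{"translation":[0,0,0],"dr":[0,0,0],"jaw":1},{"translation":[0,0,0.4],"dr":[0,0,0],"jaw":1},{"translation":[0,0,0.6],"dr":[0,0,0],"jaw":1}])

```text
time_s: 15.55
position: [0.5334, -0.1625, 0.3473]
tcp_rot: [[-0.315, 0.949, 0.004], [0.949, 0.315, -0.003], [-0.004, 0.003, -1.0]]
force: [0.1, 0.0, -2.0]
opening: 0.156
```

>>> arm_command(commands=[{"translation":[0,0,0.8],"dr":[0,0,0],"jaw":1},{"translation":[0,0,0.8],"dr":[0,0,0],"jaw":1},{"translation":[0,0,0.8],"dr":[0,0,0],"jaw":1},{"translation":[0,0,0.8],"dr":[0,0,0],"jaw":1},{"translation":[0,0,0.8],"dr":[0,0,0],"jaw":1},{"translation":[0,0,0.8],"dr":[0,0,0],"jaw":1},{"translation":[0,0,0.8],"dr":[0,0,0],"jaw":1},{"translation":[0,0,0.6],"dr":[0,0,0],"jaw":1},{"translation":[0,0,0.4],"dr":[0,0,0],"jaw":1},{"translation":[0,0,0],"dr":[0,0,0],"jaw":1},{"translation":[0,0,0],"dr":[0,0,0],"jaw":1}])

```text
time_s: 16.47
position: [0.5322, -0.1623, 0.1807]
tcp_rot: [[-0.314, 0.949, -0.001], [0.949, 0.314, 0.0], [0.001, -0.001, -1.0]]
force: [0.7, 1.1, -2.0]
opening: 0.161
```

```bash
python3 - <<'E'
from h import *
snap('side','s13',(200,200,400,420),2.6)
snap('scene','c13',(220,120,400,280),3)
E
```

```text
16.4667 [ 0.5322 -0.1623  0.1807] [ 0.6887  1.0625 -1.967 ] 0.1610005336487195
16.5167 [ 0.5328 -0.1625  0.1815] [-0.668   0.8296 -0.4379] 0.16094542632609604
```

View pics/s13.png

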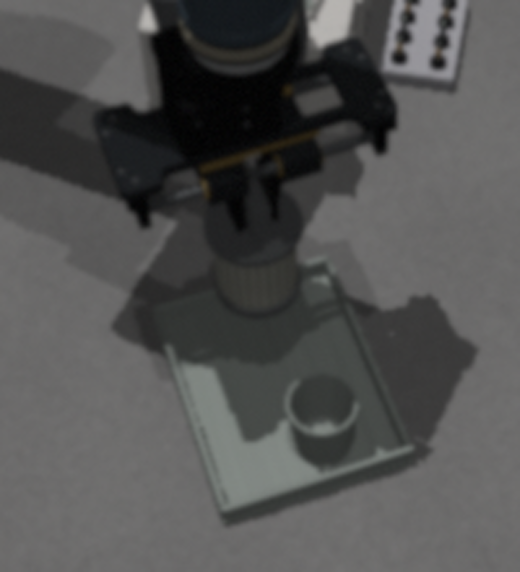

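View pics/c13.png

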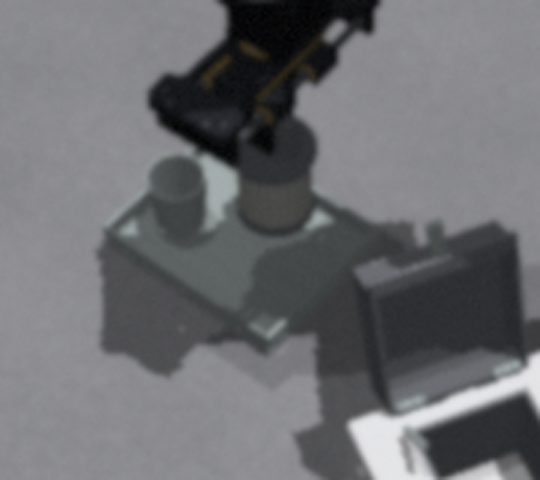

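Filter hangs upright over the free half, lid still open. Lower on.

>>> arm_command(commands=[{"translation":[0,0,0.5],"dr":[0,0,0],"jaw":1},{"translation":[0,0,0.6],"dr":[0,0,0],"jaw":1},{"translation":[0,0,0.6],"dr":[0,0,0],"jaw":1},{"translation":[0,0,0.6],"dr":[0,0,0],"jaw":1},{"translation":[0,0,0.4],"dr":[0,0,0],"jaw":1},{"translation":[0,0,0.2],"dr":[0,0,0],"jaw":1},{"translation":[0,0,0.1],"dr":[0,0,0],"jaw":1},{"translation":[0,0,0],"dr":[0,0,0],"jaw":1},{"translation":[0,0,0],"dr":[0,0,0],"jaw":1}])

```text
time_s: 17.32
position: [0.5328, -0.1621, 0.107]
tcp_rot: [[-0.314, 0.949, 0.001], [0.949, 0.314, -0.001], [-0.001, 0.001, -1.0]]
force: [-0.2, 0.2, -1.4]
opening: 0.157
```

>>> arm_command(commands=[{"translation":[0,0,0.07],"dr":[0,0,0],"jaw":1},{"translation":[0,0,0.06],"dr":[0,0,0],"jaw":1},{"translation":[0,0,0],"dr":[0,0,0],"jaw":1}])

```text
time_s: 17.57
position: [0.5323, -0.1618, 0.1032]
tcp_rot: [[-0.314, 0.949, 0.0], [0.949, 0.314, -0.0], [-0.0, 0.0, -1.0]]
force: [-0.2, 0.5, -2.8]
opening: 0.16
```

>>> arm_command(commands=[{"translation":[0,0,0.06],"dr":[0,0,0],"jaw":1},{"translation":[0,0,0.04],"dr":[0,0,0],"jaw":1},{"translation":[0,0,0],"dr":[0,0,0],"jaw":1}])

```text
time_s: 17.82
position: [0.5321, -0.1617, 0.1003]
tcp_rot: [[-0.314, 0.949, -0.0], [0.949, 0.314, 0.0], [0.0, -0.0, -1.0]]
force: [-0.0, -0.2, -2.0]
opening: 0.158
```

>>> arm_command(commands=[{"translation":[0,0,0.04],"dr":[0,0,0],"jaw":1},{"translation":[0,0,0],"dr":[0,0,0],"jaw":1},{"translation":[0,0,0],"dr":[0,0,0],"jaw":1}])

```text
time_s: 18.07
position: [0.5322, -0.1618, 0.0995]
tcp_rot: [[-0.314, 0.949, -0.0], [0.949, 0.314, 0.0], [0.0, -0.0, -1.0]]
force: [-0.2, 0.7, -1.3]
opening: 0.16
```

>>> arm_command(commands=[{"translation":[0,0,0.04],"dr":[0,0,0],"jaw":1},{"translation":[0,0,0],"dr":[0,0,0],"jaw":1},{"translation":[0,0,0],"dr":[0,0,0],"jaw":1}])

```text
time_s: 18.32
position: [0.5324, -0.1618, 0.0989]
tcp_rot: [[-0.314, 0.949, 0.001], [0.949, 0.314, -0.0], [-0.0, 0.0, -1.0]]
force: [-0.5, 1.8, 1.7]
opening: 0.159
```

>>> arm_command(commands=[{"translation":[0,0,0.04],"dr":[0,0,0],"jaw":1},{"translation":[0,0,0],"dr":[0,0,0],"jaw":1},{"translation":[0,0,0],"dr":[0,0,0],"jaw":1}])

```text
time_s: 18.57
position: [0.5325, -0.1618, 0.0989]
tcp_rot: [[-0.314, 0.949, 0.001], [0.949, 0.314, -0.0], [-0.001, 0.001, -1.0]]
force: [-1.4, 0.6, 8.7]
opening: 0.154
```

The filter is on the floor (force turned to +8.7 N). Ease off 1 mm, open, rise.

>>> arm_command(commands=[{"translation":[0,0,-0.04],"dr":[0,0,0],"jaw":1},{"translation":[0,0,0],"dr":[0,0,0],"jaw":0.75},{"translation":[0,0,0],"dr":[0,0,0],"jaw":0.65},{"translation":[0,0,0],"dr":[0,0,0],"jaw":0.55},{"translation":[0,0,0],"dr":[0,0,0],"jaw":0.55},{"translation":[0,0,0],"dr":[0,0,0],"jaw":0.55},{"translation":[0,0,-0.2],"dr":[0,0,0],"jaw":0.55},{"translation":[0,0,-0.4],"dr":[0,0,0],"jaw":0.55},{"translation":[0,0,-0.7],"dr":[0,0,0],"jaw":0.55},{"translation":[0,0,-0.9],"dr":[0,0,0],"jaw":0.55},{"translation":[0,0,-0.9],"dr":[0,0,0],"jaw":0.55},{"translation":[0,0,-0.9],"dr":[0,0,0],"jaw":0.55}])

```text
time_s: 19.57
position: [0.5322, -0.1617, 0.2004]
tcp_rot: [[-0.314, 0.949, 0.0], [0.949, 0.314, -0.0], [-0.0, 0.0, -1.0]]
force: [-0.1, 0.4, -0.7]
opening: 0.446
```

>>> arm_command(commands=[{"translation":[-0.9,0,-0.9],"dr":[0,0,0],"jaw":0.55},{"translation":[-0.9,0,-0.9],"dr":[0,0,0],"jaw":0.55},{"translation":[-0.9,0,-0.9],"dr":[0,0,0],"jaw":0.55},{"translation":[-0.9,0,-0.9],"dr":[0,0,0],"jaw":0.55},{"translation":[0,0,0],"dr":[0,0,0],"jaw":0.55},{"translation":[0,0,0],"dr":[0,0,0],"jaw":0.55}])

```text
time_s: 20.07
position: [0.5612, -0.2486, 0.2908]
tcp_rot: [[-0.313, 0.95, 0.004], [0.95, 0.313, -0.002], [-0.003, 0.003, -1.0]]
force: [-0.5, -0.0, -0.9]
opening: 0.449
```

```bash
python3 - <<'E'
from h import *
s,p,d=snap('wrist','w14')
snap('side','s14',(200,60,420,420),1.6)
snap('scene','c14',(220,120,480,420),2)
W=cloud('wrist',d,s);z=W[:,:,2]
m=(z>.118)&(z<.135)&(abs(W[:,:,0]-.53)<.06)&(abs(W[:,:,1]+.16)<.06)
q=W[m];print('griptop',len(q),np.percentile(q[:,2],[5,50,95]),cv2.minAreaRect((q[:,:2]*1000).astype(np.float32)))
m=(z>.05)&(z<.07)&(abs(W[:,:,0]-.575)<.04)&(abs(W[:,:,1]+.255)<.04);q=W[m]
if len(q): print('beaker',cv2.minEnclosingCircle((q[:,:2]*1000).astype(np.float32)))
E
```

```text
20.0667 [ 0.5612 -0.2486  0.2908] [-0.5472 -0.0058 -0.9116] 0.44871885844865284
20.1167 [ 0.56   -0.2469  0.289 ] [-0.522   1.6132 -0.2763] 0.4503778979435864
20.1667 [ 0.5594 -0.246   0.288 ] [ 0.1633 -0.2211 -1.3376] 0.4513115456081624
griptop 883 [0.1205 0.1247 0.1262] ((532.4331665039062, -161.8525390625), (14.905404090881348, 47.56476593017578), 17.828378677368164)
beaker ((575.0545043945312, -255.15440368652344), 26.930871963500977)
```

View pics/w14.png

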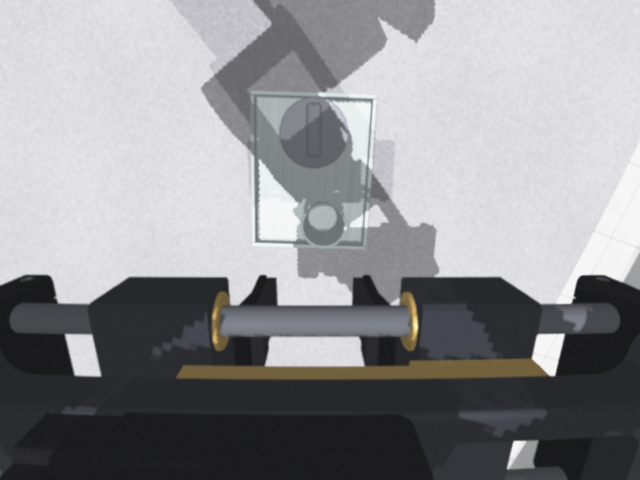

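View pics/s14.png

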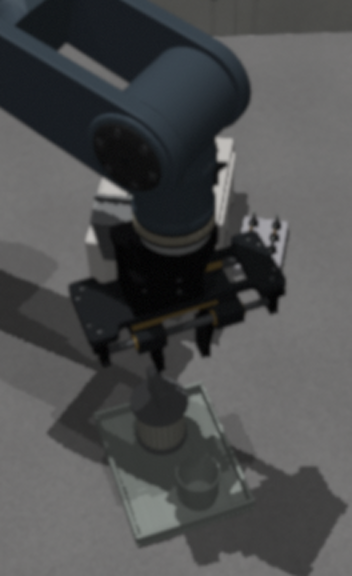

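View pics/c14.png

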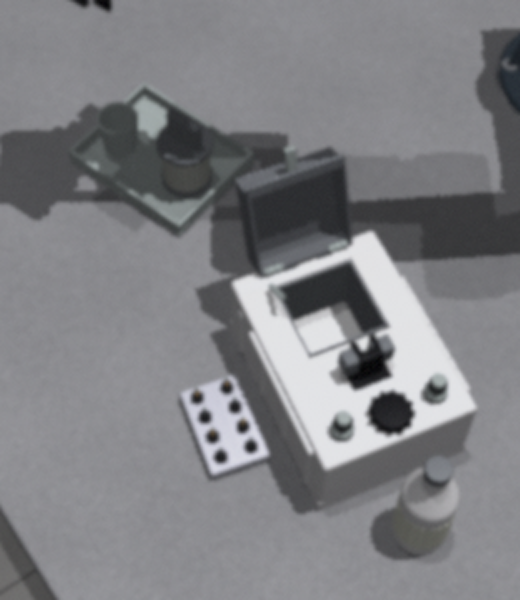

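Everything checks out: the filter stands upright in the tray's free half (grip top z 0.125 as expected), the beaker is unmoved, the lid is open with the well empty, and the bottle and bur block are in place.

```bash
python3 -c "
from rig import *
print(hand_in())"
```

```text
the job is handed in; nothing more can be done
None
```

The job is done and was handed in at about 20 s of the 67 s limit.

- **Catch and lid:** I squeezed both buttons home, with the jaws at 38.5 mm. The lid sprang to about 0.6 rad, and I pushed it by its lip to roughly 1.8–1.9 rad, where it has stayed.
- **Filter:** I drew it out by its grip and carried it upright over the open lid. I lowered it until the tray floor took its weight (a push of about 9 N), then let go.

**Last checks:**
- The filter stands upright in the tray's free half. Its grip top is at z 0.125, as it should be, and it is about 46 mm from the tray centre.
- The beaker's position matches the earlier measurement to within 0.3 mm.
- The bottle and bur block look unmoved in the pictures; I did not measure them again.
- The well is empty and the gripper touches nothing.

**Disagreement:** the side and scene cameras disagreed by about 10 mm on where the tray is. I used the wrist camera's close-up instead, whose 151 × 190 mm rim fits the size given.

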